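# Shut the fittings cassette and draw it from its dock

### The job

The cassette of pipe nipples on the bench has just been loaded: shut its hinged lid fully while it still sits locked in its dock. Then pinch the two spring catches in its long sides together and lift the cassette level, straight up out of the dock. Finish holding it still by its pinched catches, about 10 cm above where it sat, with the lid still shut, and leave the things around it undisturbed.

Things in the scene. Friction and masses are not known exactly. Their poses are not given: they have to be found in the camera images.
- cassette_grip (a point): Midpoint between the cassette's catch buttons, on its centre line, 52 mm above its underside. The cassette: grey plastic box 152 (x) x 40 (y) x 68 mm high, 73 with lid shut; about 0.6 kg, balanced here when shut; holds two steel pipe nipples fixed in it. Axes: x along its length to the lid's hinge, y to its left, z up.
- catch_left_face (a point): Centre of the flat outer face of the left (+y) catch button: black, ribbed, 28 mm long (x), 24 mm high (z), axes as the cassette's. 30 mm from cassette_grip when out, 23 mm when fully pressed: 60 mm over both faces, 46 mm pressed, then still 3 mm proud of the sides.
- catch_right_face (a point): The same for the right (-y) catch button.
- cassette_foot (a point): Centre of the cassette's underside, 52 mm below cassette_grip; same axes.
- dock_floor (a point): Centre of the floor of the fixed dock, where the cassette's underside rests, 6 mm above the bench. Grey base plate 200 (x) x 100 (y) mm; dark steel walls round the cassette reach 23 mm above this point and lie within 31 mm of the centre line. About 1.5 to 2 mm play all round the cassette. z up; x, y as the seated cassette's.
- lid_hinge (a point): Centre of the lid's hinge line, at the upper edge of the cassette's +x end, 74 mm along x and 16 mm above cassette_grip; axes as the cassette's. The lid turns about y: an aluminium plate 150 mm long, 40 mm wide, 5 mm thick, lying from here towards -x when shut, its underside level with the hinge.
- lid_edge (a point): Middle of the outer (upper) edge of the lid's free end, 150 mm from the hinge, on its outer face; a pull tab 22 mm wide stands 7 mm beyond it.
- lid (a joint): Lid angle in rad: 0 shut (lying on the cassette), growing as it opens upwards; 1.45 nearly upright. It begins at about 0.8 to 1.35. The hinge is stiff and the lid stays where it is left; about 1 to 2 N at its end moves it.
- catch_left (a joint): How far the left (+y) catch is pressed in, m: 0 out and locked, 0.007 fully in. A steel nose low on it hooks under a bar of the dock and is clear from about 0.005. Springs out: 3 N at 0, 6.5 N fully in.
- catch_right (a joint): The same for the right (-y) catch.
- tape_measure: Bystander: pocket tape measure 68x72x34 mm; origin under its centre.
- hemp_reel: Bystander: reel of hemp 61 mm across, 56 mm high; origin under its centre.
- screwdriver_b: Bystander: screwdriver lying flat, 207 mm long, 35 mm high at the handle; origin under its centre.
- chalk: Bystander: stick of marking chalk 12x70x9 mm; origin under its centre.
- flux_tin: Bystander: round tin 77 mm across, 39 mm high; origin under its centre.
- parts_box: Bystander: small carton 85x115x50 mm; origin under its centre.
Not all that is in view belongs to the job. Of the things that look like the part that bears dock_floor, the larger one is meant.

How it is judged:
On the way, in this order (a step that is already met when the one before it is completed fails the run):
1. the lid is shut while the cassette is still down in the dock (value of joint lid below 0.08 rad and z of cassette_foot in the frame of dock_floor below 0.012 m), for 0.2 s.
2. the fingers pinch both catches in (value of joint each of catch_left, catch_right above 0.0045 m and contact force between the fingers and catch_left above 2 N and contact force between the fingers and catch_right above 2 N), for 0.1 s.
At the end, for the whole second after the job is handed in: Fingers hold both catches (over 2 N each, each in over 4.5 mm); underside over 70 mm above the dock floor, within 60 mm sideways of it; tilt under 0.2 rad, speed under 0.03 m/s; touching neither dock nor bystanders; lid under 0.08 rad (all of step 2 and z of cassette_foot in the frame of dock_floor above 0.07 m and value of joint lid below 0.08 rad and angle between cassette_grip's own z axis and vertical below 0.2 rad and linear speed of cassette below 0.03 m/s and contact force between cassette and dock below 0.1 N and horizontal distance between cassette_foot and dock_floor below 0.06 m and contact force between cassette and tape_measure below 0.1 N and contact force between cassette and hemp_reel below 0.1 N and contact force between cassette and screwdriver_b below 0.1 N and contact force between cassette and chalk below 0.1 N and contact force between cassette and flux_tin below 0.1 N and contact force between cassette and parts_box below 0.1 N); the arm keeps its last pose, push and grip.
It fails at once if the cassette is lifted with its lid open (z of cassette_foot in the frame of dock_floor above 0.02 m and value of joint lid above 0.2 rad).
It fails at once if one of the bystanders is moved more than 30 mm (distance of any of tape_measure, hemp_reel, screwdriver_b, chalk, flux_tin, parts_box from where it was at the start of the episode above 0.03 m).
It also fails if it takes over 45 s, if anything falls off the work surface, if the arm or the gripper's body presses on something with over 40 N, if the wrist force passes 120 N, or if a joint passes its speed limit or range.

### The arm

A 6-joint arm with a two-finger parallel gripper is mounted at the origin on a cart in front of the work surface, level with it; the furniture and walls round the work are solid. World frame = base frame: x ahead of the robot, y to its left, z up, the work surface at z = 0. Lengths are in m, angles in rad, forces in N, time in s.
With the tool pointing down it reaches from about 0.25 to 0.8 m from the base axis. Payload 8.5 kg.
Tool frame: the origin (TCP) lies midway between the tips of the shut fingers; the grasp point (between the pads) lies 19 mm behind it; z points along the fingers, y is the direction in which the jaws open and shut (so a half turn about z gives the same grasp; the last joint's range is limited). The gripper opens to 85 mm and grips with 20 to 120 N. Pads are 22 mm wide; open, the fingers measure 114 mm over their backs; the gripper's body (76 mm by 85 mm) begins 54 mm behind the grasp point. The pads swing forward as they close: fully open they stand 13 mm farther back than shut.
Start: joints at [1.239, 0.238, -0.013, 1.319, 0, 1.571], TCP at [0.171, 0.496, 0.231] pointing down, gripper open.
Joint ranges: [-2.66, 2.66], [-1.03, 1.9], [-1.14, 1.46], [-1.82, 2.27], [-1.45, 1.34], [-3.14, 3.14]. Speed limits (rad/s): [2.22, 2.22, 2.79, 3.14, 3.14, 3.14].

### API

Orientations are given as a unit quaternion [w, x, y, z].
In Python, from rig import sensors, vision, finish_job gives the robot as it stands.
- The arm moves only by the tool move_arm, never from a script. Its argument "rows" is a list of rows, each an object with "dr": the turn, a rotation vector about the world's x, y, z in rad, a list of three; "xyz": the shift along the world's x, y, z in cm, a list of three; "jaw": the finger opening in cm, from 0 to 8.54. A call has 1 to 5 rows; each row is the pose to reach, as a shift and turn from the pose measured when the call began; what a row does not reach only later rows make up. A row lasts 1/10 s, in which the tool goes at most 50 mm and 8.59 degrees, less where a joint would pass 70% of its speed; a pose out of reach is approached as far as the arm can. A call with a gripper value outside its range is refused whole. The fingers move at their own pace and stop on an object; the grip force is fixed at half the most. Time passes only in rows, so rows that repeat a pose let the fingers close. It gives the time, the measured TCP pose, the force and the opening at its end, in the units of the state.
- sensors.sense(): the state, without advancing time (a new reading comes with each control period).
- vision.read_camera(name): name is "side" or "top" or "wrist"; returns (picture, depth): 384x512x3 uint8, red, green, blue; 384x512 float32, m along the optical axis (not along the pixel's ray), 0 where there is no reading.
- vision.get_calibration(name): a dict with "camera_matrix" (3x3 intrinsics, pixels), "xyz" and "orientation" of the camera in the world. Camera axes: x right, y up, looking along -z (the intrinsics and any distortion apply to the point x, -y, -z); pixel columns grow to the right and rows downward; lengths in m; the calibration is good to about 2 mm. A picture is of the moment at which its call begins: read the wrist's pose just before it. get_calibration takes no time and is no camera call; for the wrist camera it gives the pose at the moment of the call.
- finish_job(): hands the job in, once; it reports no verdict.
Trained networks look in the newest picture that a camera, given by its name, has taken for a name from the list of things; names that differ only in an ending like _2 or _b are one class to them, and where a whole thing is asked for, a point or a joint stands for the part that bears it (a point fixed in the world has none). Each returns a list of dicts, best first, with "p" (0 to 1); they miss things now and then, are a little off and sometimes report something else, mostly with a low value. They report only what shows in the picture. A call takes as long as a camera call. They do not tell look-alikes from the thing itself.
- vision.recognise(camera, thing): "box" ([left, top, width, height] in pixels, round what is visible of it).
The state is a dict: "time_s": time; "joints": joint angles; "qvel": joint speeds; "effort": joint torques, N m; "tool_pos": TCP position; "eef_rot": TCP orientation; "wrist_force": force on the tool from outside, world axes, zero at the start; "ft_torque": the same for the moment, N m; "gripper_width": finger opening in m.
Only numpy, scipy, OpenCV 4.12 (cv2) and the standard library are available. Lean on these libraries where they do the work, as an engineer would, in place of code of your own. Each camera call takes 0.05 s, during which the arm holds its last target.

## Working session

There is one attempt and no reset: what is moved stays moved. The work goes in short steps, Python scripts to look and compute and a tool call to move; the robot and the scene stay as the last step left them, time stands still between calls to the robot, and variables do not carry over. Pictures are saved under pics/ and viewed, and the job is handed in when it is done.

Besides the shell and the picture viewer there is one more tool, called after "Emit:" as name([rows], argument=value, ...), one row to a line, values as JSON. move_arm: Moves the arm, as the interface text tells. Its arguments: {"type":"object","properties":{"rows":{"type":"array","items":{"type":"object","properties":{"dr":{"type":"array","items":{"type":"number"}},"xyz":{"type":"array","items":{"type":"number"}},"jaw":{"type":"number"}}}}},"required":["rows"]}

```bash
mkdir -p pics; cat > h.py <<'E'
import numpy as np, cv2
from scipy.spatial.transform import Rotation as R
from rig import sensors, vision, finish_job
def cam(n):
    cal=vision.get_calibration(n); p,d=vision.read_camera(n); return p,d,cal
def RT(cal):
    q=cal['orientation']; return R.from_quat([q[1],q[2],q[3],q[0]]).as_matrix(), np.array(cal['xyz'])
def pts(d,cal):
    K=np.array(cal['camera_matrix']); h,w=d.shape
    u,v=np.meshgrid(np.arange(w),np.arange(h))
    x=(u-K[0,2])/K[0,0]*d; y=(v-K[1,2])/K[1,1]*d
    P=np.stack([x,-y,-d],-1); r,t=RT(cal); W=P@r.T+t; W[d<=0]=np.nan; return W
def save(n,p): cv2.imwrite('pics/'+n+'.png',cv2.cvtColor(p,cv2.COLOR_RGB2BGR))
E
python3 - <<'E'
from h import *
print(sensors.sense())
for n in ['top','side','wrist']:
    p,d,c=cam(n); save(n+'0',p); np.savez(n+'0.npz',p=p,d=d,W=pts(d,c)); print(n,c)
    for t in (['cassette_grip','dock_floor','lid','catch_left_face','catch_right_face','lid_edge','lid_hinge'] if n!='wrist' else []):
        print(t,[(round(x['p'],2),np.round(x['box']).tolist()) for x in vision.recognise(n,t)[:3]])
E
```

```text
{'time_s': 0.0, 'joints': array([ 1.23900417e+00,  2.38778399e-01, -1.42496741e-02,  1.31915185e+00,
       -7.07146455e-06,  1.57076768e+00]), 'qvel': array([ 3.12300397e-03, -3.10555483e-04,  1.39809880e-03, -1.66422971e-03,
        1.26477738e-03, -7.01018488e-05]), 'effort': array([-2.20309768e-03, -5.38787055e+01,  3.46439552e+01,  1.81223330e-02,
       -2.48746728e-04,  1.38094524e-05]), 'tool_pos': array([0.17088673, 0.49599505, 0.23068063]), 'eef_rot': array([-1.10763573e-04,  1.65122007e-01,  9.86272906e-01, -6.82883083e-04]), 'wrist_force': array([-0.3703879 ,  0.26874063,  0.11701329]), 'ft_torque': array([-0.03447675,  0.00547511, -0.01684272]), 'gripper_width': 0.08515462639393691}
top {'camera_matrix': array([[485.78893033,   0.        , 254.47329588],
       [  0.        , 485.78893033, 185.21036786],
       [  0.        ,   0.        ,   1.        ]]), 'xyz': array([0.34743437, 0.13529653, 1.40841331]), 'orientation': array([-0.70548689, -0.03734232,  0.04056687,  0.70657492])}
cassette_grip [(0.89, [304.0, 138.0, 30.0, 58.0])]
dock_floor [(0.83, [197.0, 174.0, 27.0,
[... 686 characters left out ...]
0.34, [194.0, 149.0, 33.0, 27.0])]
dock_floor [(0.8, [200.0, 181.0, 56.0, 27.0]), (0.75, [258.0, 233.0, 87.0, 41.0])]
lid [(0.63, [311.0, 157.0, 22.0, 58.0])]
catch_left_face [(0.5, [311.0, 154.0, 20.0, 58.0])]
catch_right_face [(0.42, [304.0, 224.0, 9.0, 17.0])]
lid_edge [(0.65, [307.0, 157.0, 24.0, 56.0]), (0.55, [273.0, 158.0, 61.0, 98.0])]
lid_hinge [(0.97, [272.0, 156.0, 64.0, 101.0])]
wrist {'camera_matrix': array([[287.77340597,   0.        , 255.36420098],
       [  0.        , 287.77340597, 189.24831569],
       [  0.        ,   0.        ,   1.        ]]), 'xyz': array([0.09539511, 0.52198972, 0.37347171]), 'orientation': array([ 0.80382604, -0.12869275, -0.09136598,  0.57354523])}
```

View pics/top0.png

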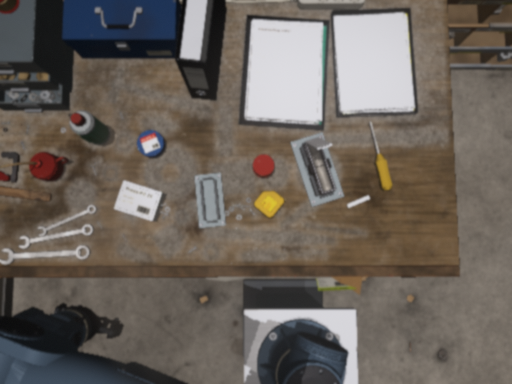

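View pics/side0.png

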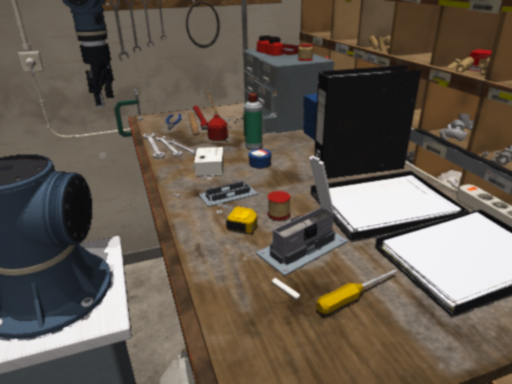

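```bash
python3 - <<'E'
import numpy as np, cv2
z=np.load('top0.npz'); p=z['p'];W=z['W']
c=cv2.resize(p[110:230,240:400],None,fx=5,fy=5,interpolation=cv2.INTER_CUBIC); cv2.imwrite('pics/topc.png',c[:,:,::-1])
z=np.load('side0.npz'); p=z['p']
c=cv2.resize(p[140:290,240:360],None,fx=4,fy=4,interpolation=cv2.INTER_CUBIC); cv2.imwrite('pics/sidec.png',c[:,:,::-1])
np.set_printoptions(linewidth=250,precision=0,suppress=True)
print(W[130:215:3,286:346:3,2]*1000)
E
```

```text
[[  3.  -2.   6.   1.   2.  -1.   4.  -6.  -2.   3.  -1.  -2.   4.  -3.  -1.  -2.   1.  -1.   5.  -1.]
 [ -0.   1.   2.   1.   2.   5.   0.   2.   1.  -1.  -2.   8.   4.  -3.  -0.   5.   1.  -1.  -1.  -3.]
 [ -2.   3.  -3.   1.   7.  -3.   0.  -2.  13.   6.   3.  15.   7.   1.  -5.  -3.   2.   3.   5.   0.]
 [ -3.  -4.   4.  -1.  -4.   8.   9.   7.   5.  89. 104. 114. 129.   1.   3.  -2.   1.   3.   3.  -1.]
 [ -3.  -4.   5.   5.   7.   6.   4. 106. 116. 132. 147. 159. 172. 179. 192.  -4.  -1.   1.  -0.  -0.]
 [  2.  -2.   4.  12.  10.  10.  50.  56. 144. 166. 180. 197. 203. 217. 220. 215.  -5.  -1.   0.   4.]
 [  4.   1.   6.   6.   5.  28.  34.  74.  68.  71. 211. 216. 225.   8.  -2.  -3.   5.  -4.  -1.  -1.]
 [  0.   2.  -2.   8.   4.  29.  31.  64.  64.  72.  68.  59.  nan   9.   1.   0.   1.  -2.  -6.   2.]
 [  4.  -6.  -0.   7.   5.   9.  30.  53.  55.  62.  65.  70.  66.   2.   5.   4.   2.  -2.  -0.   2.]
 [  0.  -0.  -2.  11.   4.  10.  30.  29.  75.  66.  66.  72.  51.  31.   5.   1.   3.   1.   1.  -0.]
 [ -2.   1.  -0.   1.   6.   5.  27.  32.  60.  62.  70.  72.  62.  73
[... 1187 characters left out ...]
   0.  -0.  -3.  -2.   2.   5.  20.   5.  23.  19.  10.   7.   5.  11.   8.   8.]
 [  1.   3.   4.   5.  -1.  -0.   0.   0.  10.   3.   3.   7.   2.   9.   6.   8.   8.  -2.  -1.   5.]
 [ -2.   2.   3.   7.   3.   0.   1.   4.   5.   4.  10.   7.   4.   7.   2.  -5.   1.   0.  -5.  -2.]
 [  1.  -1.   4.  -4.   2.  -1.   3.  -2.  -4.   3.   6.   1.  -0.  -1.   4.   2.   1.  -1.  -0.  -5.]
 [ -1.   2.   5.  -1.  -3.   1.  -3.   2.  -4.  -6.   5.  -3.   1.   4.   1.   3.   1.   1.   1.   1.]
 [ -3.   1.   2.   2.   2.  -0.  -1.   2.   7.   1.  -1.   3.   3.   1.  -2.  -6.  -1.   2.   4.  -1.]
 [ -5.  -3. -10.  -6.  -2.   1.  -2.  -3.  -0.  -1.   4.  -5.   3.  -2.  -0.  -1.  -2.   2.   1.   3.]]
```

View pics/topc.png

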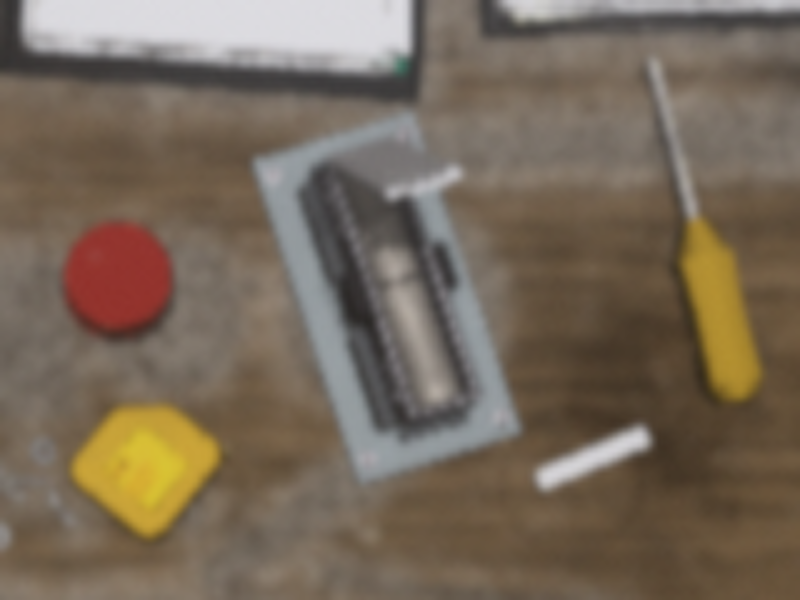

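View pics/sidec.png

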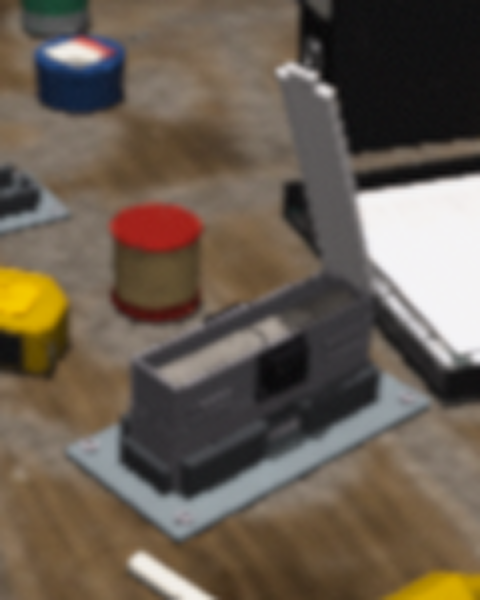

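```bash
cat >> h.py <<'E'
def ray(cal,u,v,z):
    K=np.array(cal['camera_matrix']); r,t=RT(cal)
    d=r@np.array([(u-K[0,2])/K[0,0],-(v-K[1,2])/K[1,1],-1]); return t+d*(z-t[2])/d[2]
def proj(cal,P):
    K=np.array(cal['camera_matrix']); r,t=RT(cal); c=(np.atleast_2d(P)-t)@r
    return np.stack([K[0,0]*c[:,0]/-c[:,2]+K[0,2], K[1,1]*-c[:,1]/-c[:,2]+K[1,2]],1)
E
python3 - <<'E'
from h import *
cal=vision.get_calibration('top')
C=np.array([[253,157],[413,113],[520,433],[363,482]])/5+[240,110]-0.4
P=np.array([ray(cal,u,v,0.006) for u,v in C]); print(P)
c=P.mean(0); ax=(P[0]+P[1]-P[2]-P[3]); print(c,np.arctan2(ax[1],ax[0]),np.linalg.norm(ax)/2)
W=np.load('top0.npz')['W']
# rim points
m=(W[...,2]>.06)&(W[...,2]<.078)&(np.hypot(W[...,0]-c[0],W[...,1]-c[1])<.11)
q=W[m][:,:2]; r=cv2.minAreaRect(q.astype(np.float32)*1000); print(r,q.mean(0))
a=np.arctan2(ax[1],ax[0]); ex=np.array([np.cos(a),np.sin(a)]); ey=np.array([-ex[1],ex[0]])
l=(q-c[:2]); print(np.percentile(l@ex,[1,50,99]),np.percentile(l@ey,[1,50,99]))
m=(W[...,2]>.085)&(np.hypot(W[...,0]-c[0],W[...,1]-c[1])<.2); q=W[m]
lx=(q[:,:2]-c[:2])@ex; o=np.argsort(q[:,2]); print(np.c_[lx,(q[:,:2]-c[:2])@ey,q[:,2]][o[::12]])
print(np.polyfit(q[:,2],lx,1))
for n in ['tape_measure','hemp_reel','screwdriver_b','chalk']:
    vision.read_camera('top'); print(n,[(round(x['p'],2),x['box']) for x in vision.recognise('top',n)[:2]])
E
```

```text
[[ 0.63307382  0.02365741  0.006     ]
 [ 0.65930302 -0.07077632  0.006     ]
 [ 0.47026133 -0.12963071  0.006     ]
 [ 0.44194176 -0.03810877  0.006     ]]
[ 0.55114498 -0.05371459  0.006     ] 0.3072313723266455 0.19942504609092399
((551.314697265625, -52.00233459472656), (154.81863403320312, 61.22399139404297), 17.944604873657227) [ 0.54221111 -0.05349134]
[-0.07579315 -0.00759461  0.07099639] [-0.02645231  0.00379893  0.03051285]
[[ 0.07471637  0.01817656  0.08538874]
 [ 0.07042764  0.0036448   0.09750931]
 [ 0.06657031  0.00100284  0.11147192]
 [ 0.06242096 -0.0130817   0.12322291]
 [ 0.0589883   0.01743804  0.13118787]
 [ 0.05425617 -0.01570824  0.14385434]
 [ 0.05144924  0.00900193  0.15437397]
 [ 0.04850779  0.00571461  0.16342652]
 [ 0.04229751  0.02044175  0.17611629]
 [ 0.04025657 -0.01582548  0.18315311]
 [ 0.03825137 -0.01646332  0.19167072]
 [ 0.03498412  0.02056233  0.19910143]
 [ 0.03143859  0.01500551  0.20796535]
 [ 0.0267813  -0.01123882  0.21603035]
 [ 0.02730228 -0.01623486  0.21867244]
 [ 0.02394808  0.00147745  0.22385188]]
[-0.35723395  0.10581458]
tape_measure [(0.62, [256.2, 191.0, 25.2, 25.1])]
hemp_reel [(0.74, [252.7, 157.2, 24.9, 19.3])]
screwdriver_b [(0.9, [374.4, 136.1, 21.2, 53.0])]
chalk [(0.65, [345.6, 196.4, 26.9, 10.1])]
```

Emit:
move_arm([
  {"xyz": [0, 0, 3], "dr": [0, 0, 0.13], "jaw": 0},
  {"xyz": [3, -3, 6], "dr": [0, 0, 0.26], "jaw": 0},
  {"xyz": [6, -6, 9], "dr": [0, 0, 0.39], "jaw": 0},
  {"xyz": [9, -9, 10], "dr": [0, 0, 0.52], "jaw": 0},
  {"xyz": [12, -12, 10], "dr": [0, 0, 0.64], "jaw": 0},
])

```text
time_s: 1.75
tool_pos: [0.2924, 0.3757, 0.3334]
eef_rot: [0.001, -0.156, 0.988, 0.001]
wrist_force: [1.7, 1.0, -0.7]
gripper_width: 0.0126
```

```bash
python3 -c "
from h import *
s=sensors.sense();print(s['joints'],s['tool_pos'],s['eef_rot'],s['wrist_force'],s['gripper_width'])"
```

```text
[ 9.09624868e-01  1.36314963e-01  1.15683053e-01  1.54643976e+00
 -2.01209428e-04  5.95477347e-01] [0.29238003 0.37571715 0.33341412] [ 0.00142817 -0.15642821  0.98768757  0.00119947] [ 1.67577898  0.95149529 -0.67955636] 0.012582599935748916
```

Emit:
move_arm([
  {"xyz": [3, -3.2, 0], "jaw": 0},
  {"xyz": [6, -6.4, 0], "jaw": 0},
  {"xyz": [9, -9.6, 0], "jaw": 0},
  {"xyz": [12, -12.8, 0], "jaw": 0},
  {"xyz": [15, -16, 0], "jaw": 0},
])

```text
invalid input
```

Emit:
move_arm([
  {"xyz": [3, -3.2, 0], "jaw": 0},
  {"xyz": [6, -6.4, 0], "jaw": 0},
  {"xyz": [9, -9.6, 0], "jaw": 0},
  {"xyz": [12, -12.8, 0], "jaw": 0},
  {"xyz": [15, -16, 0], "jaw": 0},
])

```text
invalid input
```

```bash
python3 -c "
from h import *
s=sensors.sense();print(s['joints'],s['tool_pos'],s['eef_rot'],s['wrist_force'],s['gripper_width'])
p,d,c=cam('wrist');save('w1',p);np.savez('w1.npz',p=p,d=d,W=pts(d,c),r=RT(c)[0],t=RT(c)[1])
"
```

```text
[ 9.09624868e-01  1.36314963e-01  1.15683053e-01  1.54643976e+00
 -2.01209428e-04  5.95477347e-01] [0.29238003 0.37571715 0.33341412] [ 0.00142817 -0.15642821  0.98768757  0.00119947] [ 1.67577898  0.95149529 -0.67955636] 0.012582599935748916
```

View pics/w1.png

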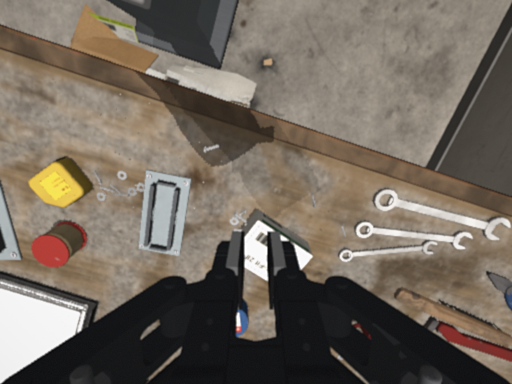

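Emit:
move_arm([
  {"xyz": [3, -3.2, 0], "dr": [0, 0, 0], "jaw": 0},
  {"xyz": [6, -6.4, 0], "dr": [0, 0, 0], "jaw": 0},
  {"xyz": [9, -9.6, 0], "dr": [0, 0, 0], "jaw": 0},
  {"xyz": [12, -12.8, 0], "dr": [0, 0, 0], "jaw": 0},
  {"xyz": [15, -16, 0], "dr": [0, 0, 0], "jaw": 0},
])

```text
time_s: 2.3
tool_pos: [0.4463, 0.2104, 0.3328]
eef_rot: [0.002, -0.161, 0.987, -0.0]
wrist_force: [-0.0, 1.0, 0.1]
gripper_width: -0.0
```

Emit:
move_arm([
  {"xyz": [3, -3.2, 0], "dr": [0, 0, 0], "jaw": 0},
  {"xyz": [6, -6.4, 0], "dr": [0, 0, 0], "jaw": 0},
  {"xyz": [9, -9.6, 0], "dr": [0, 0, 0], "jaw": 0},
  {"xyz": [12, -12.8, 0], "dr": [0, 0, 0], "jaw": 0},
  {"xyz": [15, -16, 0], "dr": [0, 0, 0], "jaw": 0},
])

```text
time_s: 2.8
tool_pos: [0.5974, 0.0488, 0.3327]
eef_rot: [0.002, -0.161, 0.987, -0.0]
wrist_force: [0.5, -0.1, 0.6]
gripper_width: -0.0001
```

```bash
python3 -c "
from h import *
s=sensors.sense();print(s['joints'],s['tool_pos'],s['eef_rot'],s['wrist_force'],s['gripper_width'])
p,d,c=cam('wrist');save('w2',p);np.savez('w2.npz',p=p,d=d,W=pts(d,c),r=RT(c)[0],t=RT(c)[1])
"
```

```text
[ 8.16603735e-02  3.63526863e-01  4.22353405e-01  1.62558422e+00
 -2.09293945e-04 -2.41540756e-01] [0.59738305 0.04882682 0.33274688] [ 2.00451536e-03 -1.60897585e-01  9.86969036e-01 -2.65565574e-04] [ 0.47772237 -0.09574808  0.63041258] -0.00014836399222185992
```

View pics/w2.png

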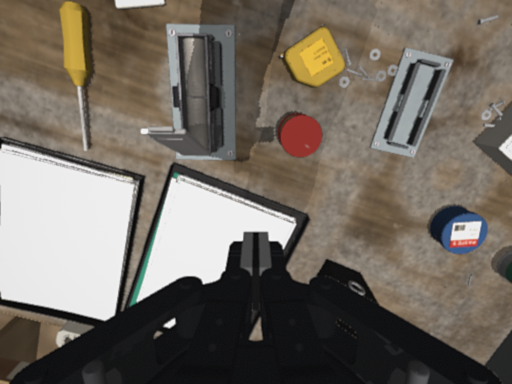

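Emit:
move_arm([
  {"xyz": [3.2, -3.4, 0], "dr": [0, 0, -0.01], "jaw": 0},
  {"xyz": [6.4, -6.7, 0], "dr": [0, 0, -0.01], "jaw": 0},
  {"xyz": [6.4, -6.7, -5], "dr": [0, 0, -0.01], "jaw": 0},
  {"xyz": [6.4, -6.7, -9], "dr": [0, 0, -0.01], "jaw": 0},
  {"xyz": [6.4, -6.7, -13.5], "dr": [0, 0, -0.01], "jaw": 0},
])

```text
time_s: 3.35
tool_pos: [0.6656, -0.023, 0.1946]
eef_rot: [0.002, -0.154, 0.988, -0.002]
wrist_force: [1.1, 0.3, -0.6]
gripper_width: 0.0002
```

```bash
python3 -c "
from h import *
s=sensors.sense();print(s['tool_pos'],s['eef_rot'],s['wrist_force'])
p,d,c=cam('side');save('s3',cv2.resize(p[90:290,200:400],None,fx=3,fy=3))
T=s['tool_pos'];a=.31;ex=np.array([np.cos(a),np.sin(a)])
for th in np.arange(1.25,-.01,-.1):
    s_=.12; lx=.074-s_*np.cos(th)+.005*np.sin(th)+.011; z=.074+s_*np.sin(th)+.005*np.cos(th)
    P=np.array([*(np.array([.5512,-.053])+lx*ex),z]); print(round(th,2),round(lx,3),np.round((P-T)*100,1),np.round(P,3))
"
```

```text
[ 0.66559905 -0.02295249  0.19460225] [ 0.0024211  -0.1540445   0.98805972 -0.00155436] [ 1.11221576  0.3095715  -0.58850359]
1.25 0.052 [-6.5 -1.4 -0.5] [ 0.601 -0.037  0.189]
1.15 0.041 [-7.6 -1.8 -0.9] [ 0.59  -0.041  0.186]
1.05 0.03 [-8.6 -2.1 -1.4] [ 0.579 -0.044  0.181]
0.95 0.019 [-9.6 -2.4 -2. ] [ 0.57  -0.047  0.175]
0.85 0.01 [-10.5  -2.7  -2.7] [ 0.56  -0.05   0.167]
0.75 0.001 [-11.4  -3.   -3.5] [ 0.552 -0.053  0.159]
0.65 -0.008 [-12.2  -3.2  -4.4] [ 0.544 -0.055  0.151]
0.55 -0.015 [-12.8  -3.5  -5.4] [ 0.537 -0.057  0.141]
0.45 -0.021 [-13.4  -3.6  -6.4] [ 0.531 -0.059  0.131]
0.35 -0.026 [-13.9  -3.8  -7.5] [ 0.526 -0.061  0.12 ]
0.25 -0.03 [-14.3  -3.9  -8.6] [ 0.523 -0.062  0.109]
0.15 -0.033 [-14.6  -4.   -9.8] [ 0.52  -0.063  0.097]
0.05 -0.035 [-14.7  -4.1 -11. ] [ 0.518 -0.064  0.085]
```

View pics/s3.png

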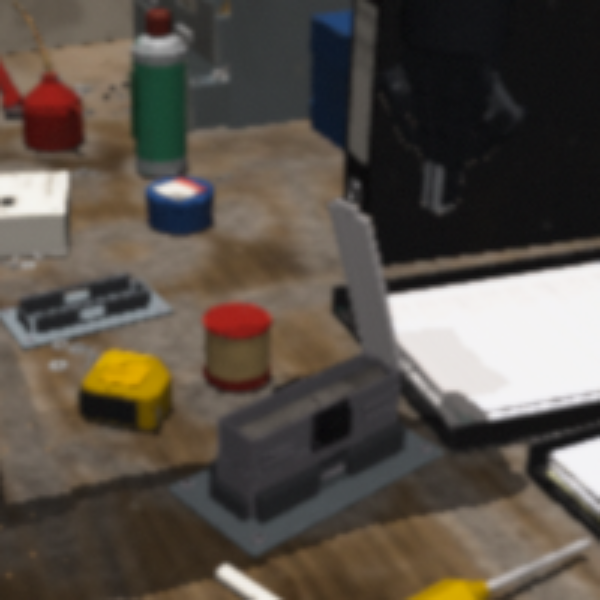

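Side picture: the shut fingers (crop ~435,195) are behind the raised lid (tip ~345,205). Now push the lid along its arc.

Emit:
move_arm([
  {"xyz": [-3.5, -0.8, -0.3], "dr": [0, 0, 0], "jaw": 0},
  {"xyz": [-6.0, -1.3, -0.5], "dr": [0, 0, 0], "jaw": 0},
  {"xyz": [-7.6, -1.8, -0.9], "dr": [0, 0, 0], "jaw": 0},
  {"xyz": [-8.6, -2.1, -1.4], "dr": [0, 0, 0], "jaw": 0},
  {"xyz": [-9.6, -2.4, -2.0], "dr": [0, 0, 0], "jaw": 0},
])

```text
time_s: 3.9
tool_pos: [0.5649, -0.0466, 0.1669]
eef_rot: [-0.003, -0.154, 0.988, -0.0]
wrist_force: [0.3, 0.5, -0.4]
gripper_width: 0.0
```

```bash
python3 -c "
from h import *
p,d,c=cam('side');save('s4',cv2.resize(p[90:290,200:400],None,fx=3,fy=3))
"
```

```text
(no output)
```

View pics/s4.png

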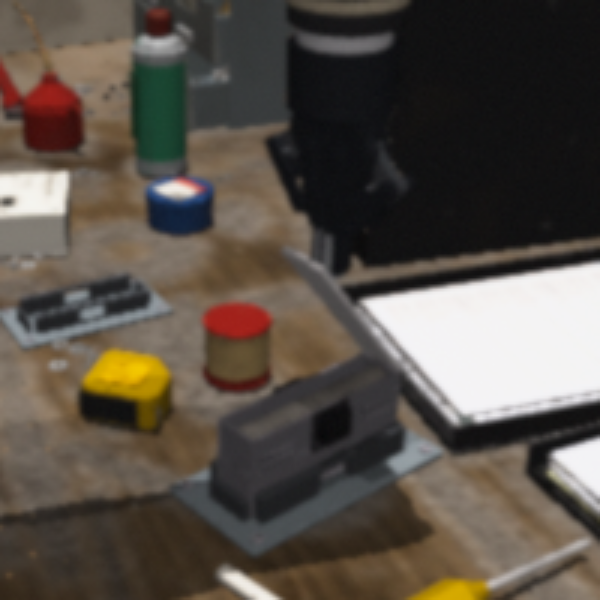

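Emit:
move_arm([
  {"xyz": [-2.1, -0.8, -1.6], "dr": [0, 0, 0], "jaw": 0},
  {"xyz": [-3.1, -1.2, -3.1], "dr": [0, 0, 0], "jaw": 0},
  {"xyz": [-3.9, -1.4, -4.7], "dr": [0, 0, 0], "jaw": 0},
  {"xyz": [-4.4, -1.6, -6.4], "dr": [0, 0, 0], "jaw": 0},
  {"xyz": [-4.6, -1.7, -7.4], "dr": [0, 0, 0], "jaw": 0},
])

```text
time_s: 4.45
tool_pos: [0.517, -0.0638, 0.0919]
eef_rot: [-0.005, -0.154, 0.988, -0.0]
wrist_force: [0.3, 0.7, 0.1]
gripper_width: 0.0
```

```bash
python3 -c "
from h import *
print(sensors.sense()['tool_pos'],sensors.sense()['wrist_force'])
p,d,c=cam('side');save('s5',cv2.resize(p[90:290,200:400],None,fx=3,fy=3))
"
```

```text
[ 0.51700045 -0.063837    0.09189189] [0.29986879 0.68192236 0.08088578]
```

View pics/s5.png

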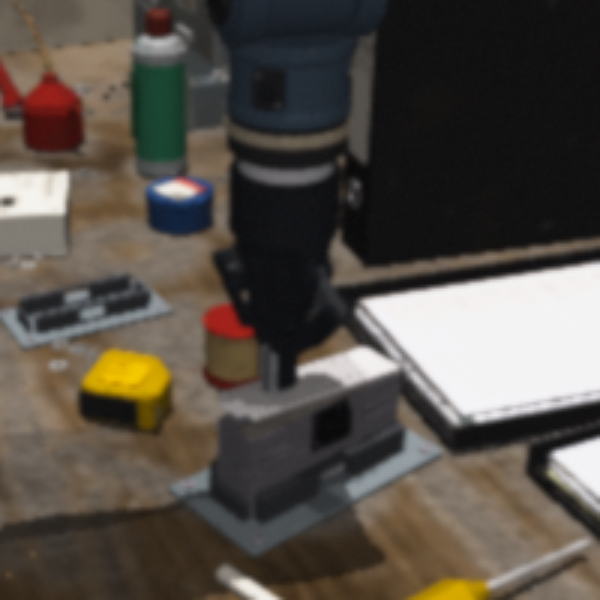

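Emit:
move_arm([
  {"xyz": [0, 0, -0.6], "dr": [0, 0, 0], "jaw": 0},
  {"xyz": [0, 0, -1.1], "dr": [0, 0, 0], "jaw": 0},
  {"xyz": [0, 0, -1.4], "dr": [0, 0, 0], "jaw": 0},
  {"xyz": [0, 0, -1.5], "dr": [0, 0, 0], "jaw": 0},
])

```text
time_s: 4.9
tool_pos: [0.5172, -0.0639, 0.0782]
eef_rot: [-0.004, -0.154, 0.988, -0.0]
wrist_force: [-11.4, 1.3, 35.3]
gripper_width: -0.0
```

Emit:
move_arm([
  {"xyz": [0, 0, 0], "dr": [0, 0, 0], "jaw": 0},
  {"xyz": [0, 0, 0], "dr": [0, 0, 0], "jaw": 0},
  {"xyz": [0, 0, 4], "dr": [0, 0, 0], "jaw": 0},
  {"xyz": [0, 0, 8], "dr": [0, 0, 0], "jaw": 0},
  {"xyz": [0, 0, 12], "dr": [0, 0, 0], "jaw": 0},
])

```text
time_s: 5.4
tool_pos: [0.5171, -0.0638, 0.1994]
eef_rot: [-0.005, -0.154, 0.988, -0.0]
wrist_force: [1.0, 0.1, -0.7]
gripper_width: 0.0004
```

Emit:
move_arm([
  {"xyz": [-3, -1, 3], "dr": [0, 0, 0], "jaw": 8.5},
  {"xyz": [-6, -2, 6], "dr": [0, 0, 0], "jaw": 8.5},
  {"xyz": [-9, -2, 6], "dr": [0, 0, 0], "jaw": 8.5},
  {"xyz": [-12, -2, 6], "dr": [0, 0, 0], "jaw": 8.5},
  {"xyz": [-12, -2, 6], "dr": [0, 0, 0], "jaw": 8.5},
])

```text
time_s: 5.9
tool_pos: [0.3943, -0.0837, 0.26]
eef_rot: [-0.005, -0.154, 0.988, -0.0]
wrist_force: [-0.1, 0.4, 0.7]
gripper_width: 0.0722
```

```bash
python3 - <<'E'
from h import *
s=sensors.sense();print(s['tool_pos'],s['wrist_force'],s['gripper_width'])
p,d,c=cam('side');Ws=pts(d,c);save('s6',cv2.resize(p[90:290,200:400],None,fx=3,fy=3))
p,d,c=cam('top');W=pts(d,c);save('t6',cv2.resize(p[110:230,240:400],None,fx=5,fy=5)); np.savez('t6.npz',p=p,d=d,W=W)
p,d,c=cam('wrist');save('w6',p);np.savez('w6.npz',p=p,d=d,W=pts(d,c),r=RT(c)[0],t=RT(c)[1])
a=.31; ex=np.array([np.cos(a),np.sin(a)]);ey=np.array([-ex[1],ex[0]]);c0=np.array([.5512,-.053])
for n,w in [('top',W),('side',Ws),('wrist',pts(d,c))]:
    lx=(w[...,:2]-c0)@ex; ly=(w[...,:2]-c0)@ey
    m=(abs(lx)<.1)&(abs(ly)<.05)&(w[...,2]>.06)&(w[...,2]<.12)
    if m.sum()<20: print(n,m.sum()); continue
    q=np.c_[lx[m],ly[m],w[m][:,2]]
    k=abs(q[:,1])<.015
    print(n,m.sum(),'z=%.4f+%.3f x'%tuple(np.polyfit(q[k,0],q[k,2],1)[::-1]),np.percentile(q,[1,5,50,95,99],axis=0).round(4).tolist())
    t=w[m];t=t[t[:,2]>.073]; print(cv2.minAreaRect((t[:,:2]*1000).astype(np.float32)))
E
```

```text
[ 0.39433245 -0.08365627  0.25995662] [-0.05587097  0.40083902  0.69149178] 0.07216199703761754
top 930 z=0.0797+0.003 x [[-0.0812, -0.0267, 0.0629], [-0.0729, -0.0183, 0.0691], [-0.0032, 0.0021, 0.0792], [0.0666, 0.0212, 0.0841], [0.0734, 0.0298, 0.0862]]
((547.2905883789062, -53.04847717285156), (161.22897338867188, 56.96632385253906), 24.741804122924805)
side 1100 z=0.0791+0.029 x [[-0.0824, -0.0288, 0.0609], [-0.0765, -0.0229, 0.0627], [-0.0121, -0.0101, 0.0787], [0.064, 0.0174, 0.0808], [0.0721, 0.02, 0.0815]]
((547.4537353515625, -54.27645492553711), (161.3518524169922, 42.65536117553711), 17.71571922302246)
wrist 3472 z=0.0788+0.008 x [[-0.0827, -0.0282, 0.0642], [-0.0762, -0.02, 0.0693], [-0.0105, -0.0002, 0.0787], [0.0627, 0.0192, 0.0801], [0.0714, 0.0272, 0.0806]]
((546.7705078125, -55.01618576049805), (158.95831298828125, 42.15165328979492), 18.114704132080078)
```

View pics/s6.png

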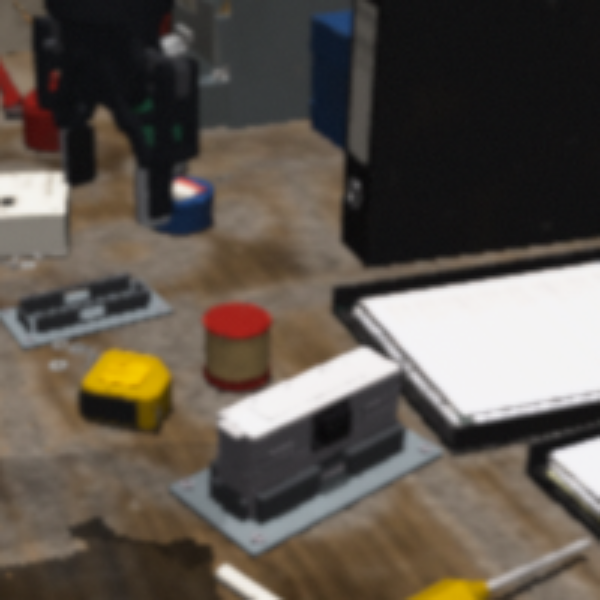

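View pics/t6.png

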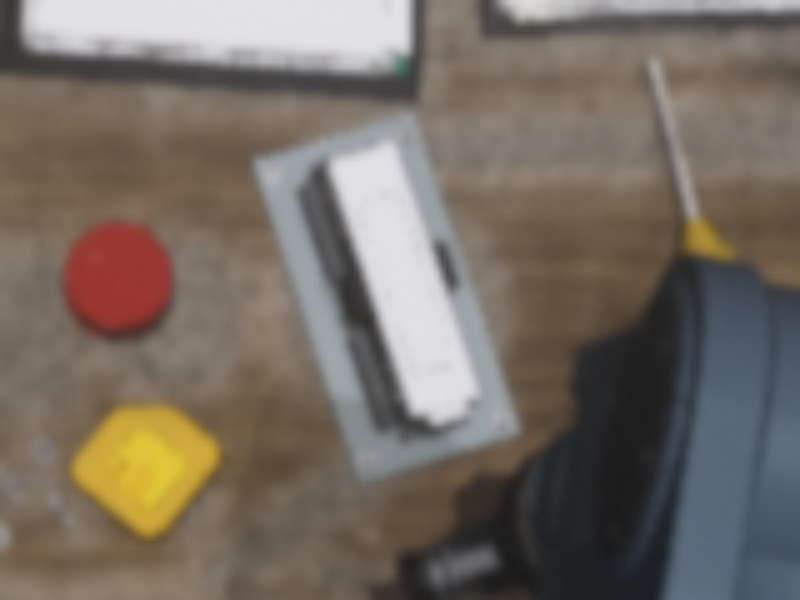

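View pics/w6.png

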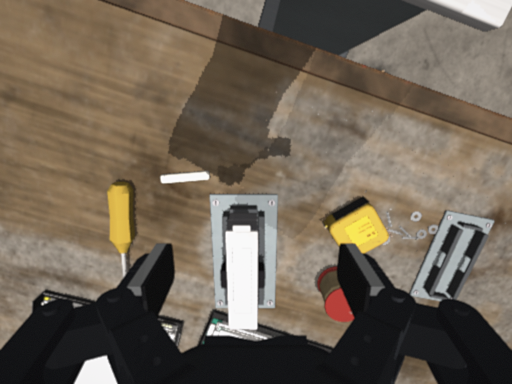

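```bash
cat > d.py <<'E'
from h import *
import sys
s=sensors.sense();q=s['eef_rot'];r=R.from_quat([q[1],q[2],q[3],q[0]])
phi=1.571-(-.312/2) ; t=R.from_quat([np.cos(phi),np.sin(phi),0,0])
print('dr',(t*r.inv()).as_rotvec().round(4),'y',t.as_matrix()[:,1].round(3))
P=np.array([.551,-.053,.034]); print('d',((P-s['tool_pos'])*100).round(2),s['tool_pos'],s['wrist_force'],s['gripper_width'])
E
python3 d.py
```

```text
dr [ 0.0024 -0.0083  0.003 ] y [-0.307  0.952  0.   ]
d [ 15.31   3.09 -22.55] [ 0.39785213 -0.08385793  0.25953182] [ 0.536002   -0.92060374  0.32424   ] 0.08487511764073126
```

Emit:
move_arm([
  {"xyz": [4, 0.8, -1], "dr": [0.002, -0.008, 0.003], "jaw": 8.5},
  {"xyz": [8, 1.6, -3], "dr": [0.002, -0.008, 0.003], "jaw": 8.5},
  {"xyz": [12, 2.4, -5], "dr": [0.002, -0.008, 0.003], "jaw": 8.5},
  {"xyz": [15.3, 3.1, -7], "dr": [0.002, -0.008, 0.003], "jaw": 8.5},
  {"xyz": [15.3, 3.1, -9], "dr": [0.002, -0.008, 0.003], "jaw": 8.5},
])

```text
time_s: 6.55
tool_pos: [0.5557, -0.0518, 0.1669]
eef_rot: [0.0, -0.156, 0.988, -0.0]
wrist_force: [0.5, -0.1, -1.0]
gripper_width: 0.085
```

```bash
python3 d.py
```

```text
dr [ 0.0001  0.0004 -0.0018] y [-0.307  0.952  0.   ]
d [ -0.47  -0.12 -13.29] [ 0.55567429 -0.05177169  0.1668945 ] [ 0.50433398 -0.07691198 -1.03771551] 0.08497111516943744
```

Emit:
move_arm([
  {"xyz": [-0.4, -0.1, -2], "dr": [0, 0, 0], "jaw": 8.5},
  {"xyz": [-0.4, -0.1, -4], "dr": [0, 0, 0], "jaw": 8.5},
  {"xyz": [-0.4, -0.1, -6], "dr": [0, 0, 0], "jaw": 8.5},
  {"xyz": [-0.4, -0.1, -7], "dr": [0, 0, 0], "jaw": 8.5},
  {"xyz": [-0.4, -0.1, -7.5], "dr": [0, 0, 0], "jaw": 8.5},
])

```text
time_s: 7.05
tool_pos: [0.5517, -0.0525, 0.0904]
eef_rot: [-0.001, -0.157, 0.988, 0.0]
wrist_force: [-0.6, -0.7, 0.1]
gripper_width: 0.0851
```

```bash
python3 d.py; python3 -c "
from h import *
p,d,c=cam('wrist');save('w7',p)
p,d,c=cam('side');save('s7',cv2.resize(p[90:290,200:400],None,fx=3,fy=3))"
```

```text
dr [-0.0002 -0.0015 -0.002 ] y [-0.307  0.952  0.   ]
d [-0.07 -0.05 -5.64] [ 0.55174866 -0.05252964  0.09041114] [-0.55938434 -0.68820721  0.10083198] 0.0850838571533385
```

View pics/w7.png

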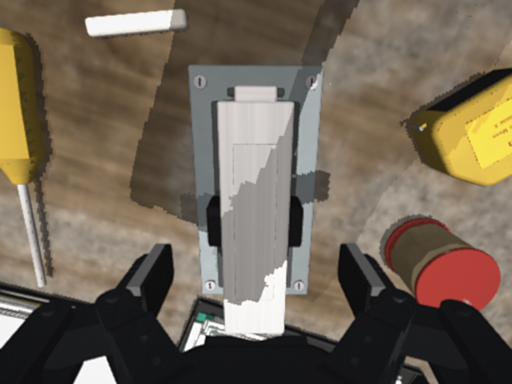

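View pics/s7.png

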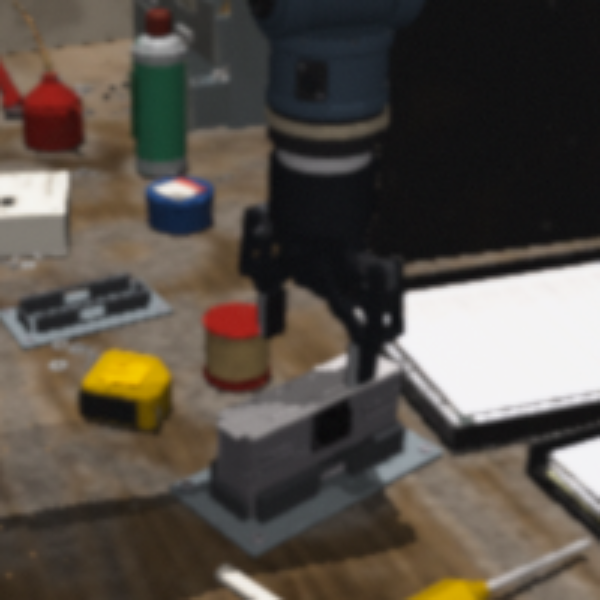

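Emit:
move_arm([
  {"xyz": [-0.1, 0, -1.5], "dr": [0, -0.001, -0.002], "jaw": 8.5},
  {"xyz": [-0.1, 0, -3], "dr": [0, -0.001, -0.002], "jaw": 8.5},
  {"xyz": [-0.1, 0, -4.5], "dr": [0, -0.001, -0.002], "jaw": 8.5},
  {"xyz": [-0.1, 0, -5.4], "dr": [0, -0.001, -0.002], "jaw": 8.5},
  {"xyz": [-0.1, 0, -5.6], "dr": [0, -0.001, -0.002], "jaw": 8.5},
])

```text
time_s: 7.65
tool_pos: [0.5509, -0.0526, 0.0352]
eef_rot: [0.0, -0.156, 0.988, 0.0]
wrist_force: [0.1, -0.2, 0.7]
gripper_width: 0.0849
```

```bash
python3 d.py
```

```text
dr [-0.      0.0002  0.0001] y [-0.307  0.952  0.   ]
d [ 0.01 -0.04 -0.12] [ 0.55088298 -0.05264935  0.03518141] [ 0.10747496 -0.15376467  0.6622503 ] 0.08493435410072411
```

Emit:
move_arm([
  {"xyz": [0, 0, 0], "dr": [0, 0, 0], "jaw": 6.4},
  {"xyz": [0, 0, 0], "dr": [0, 0, 0], "jaw": 6.4},
  {"xyz": [0, 0, 0], "dr": [0, 0, 0], "jaw": 5.5},
  {"xyz": [0, 0, 0], "dr": [0, 0, 0], "jaw": 4.6},
  {"xyz": [0, 0, 0], "dr": [0, 0, 0], "jaw": 4.2},
])

```text
time_s: 8.15
tool_pos: [0.552, -0.0531, 0.0374]
eef_rot: [0.002, -0.155, 0.988, -0.001]
wrist_force: [-2.7, -0.7, 15.9]
gripper_width: 0.0426
```

Emit:
move_arm([
  {"xyz": [0, 0, 0], "dr": [0, 0, 0], "jaw": 3.8},
  {"xyz": [0, 0, 0], "dr": [0, 0, 0], "jaw": 3.6},
  {"xyz": [0, 0, 0], "dr": [0, 0, 0], "jaw": 3.6},
  {"xyz": [0, 0, 0], "dr": [0, 0, 0], "jaw": 3.6},
])

```text
time_s: 8.55
tool_pos: [0.5523, -0.0532, 0.0381]
eef_rot: [0.002, -0.155, 0.988, -0.001]
wrist_force: [-2.6, -0.1, 8.3]
gripper_width: 0.0408
```

```bash
python3 d.py; python3 -c "
from h import *
p,d,c=cam('side');save('s8',cv2.resize(p[90:290,200:400],None,fx=3,fy=3))"
```

```text
dr [0.001  0.0042 0.0005] y [-0.307  0.952  0.   ]
d [-0.13  0.02 -0.41] [ 0.55231262 -0.05318196  0.0380936 ] [-2.64931542 -0.10447183  8.30581302] 0.040841935491401464
```

View pics/s8.png

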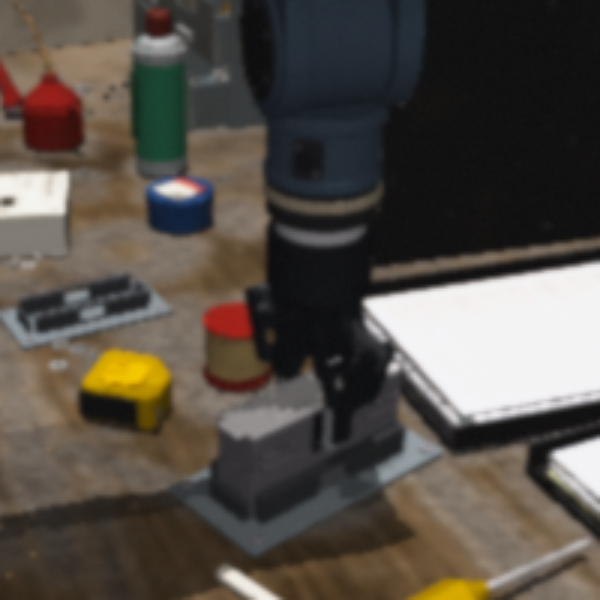

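Emit:
move_arm([
  {"xyz": [0, 0, 0], "dr": [0, 0, 0], "jaw": 3.0},
  {"xyz": [0, 0, 0], "dr": [0, 0, 0], "jaw": 2.5},
  {"xyz": [0, 0, 0], "dr": [0, 0, 0], "jaw": 2.5},
])

```text
time_s: 8.9
tool_pos: [0.5523, -0.0532, 0.0381]
eef_rot: [0.002, -0.155, 0.988, -0.001]
wrist_force: [-1.2, -0.4, 3.0]
gripper_width: 0.0412
```

```bash
python3 d.py; python3 -c "
from h import *
p,d,c=cam('wrist');save('w9',p)
p,d,c=cam('side');save('s9',cv2.resize(p[190:270,270:350],None,fx=7,fy=7,interpolation=cv2.INTER_CUBIC))"
```

```text
dr [0.0011 0.0042 0.0005] y [-0.307  0.952  0.   ]
d [-0.13  0.02 -0.41] [ 0.55232229 -0.05316486  0.03814434] [-1.19079662 -0.39380853  2.95256702] 0.041209794917024534
```

View pics/w9.png

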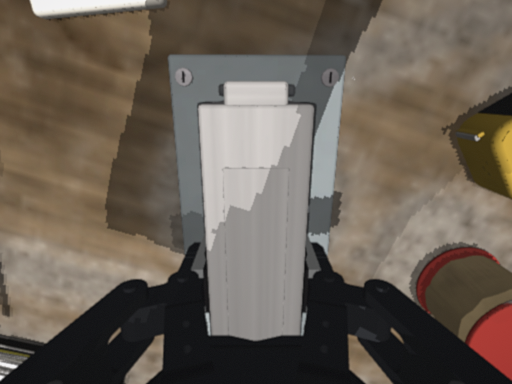

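View pics/s9.png

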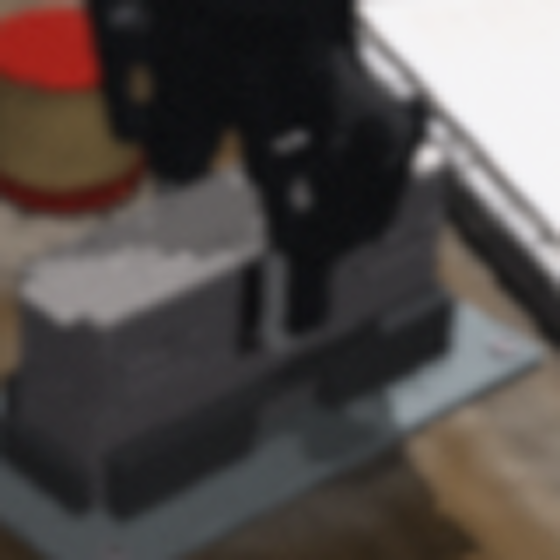

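Emit:
move_arm([
  {"xyz": [0, 0, 0.3], "dr": [0, 0, 0], "jaw": 2.5},
  {"xyz": [0, 0, 0.6], "dr": [0, 0, 0], "jaw": 2.5},
  {"xyz": [0, 0, 0.9], "dr": [0, 0, 0], "jaw": 2.5},
  {"xyz": [0, 0, 1.2], "dr": [0, 0, 0], "jaw": 2.5},
  {"xyz": [0, 0, 1.2], "dr": [0, 0, 0], "jaw": 2.5},
])

```text
time_s: 9.5
tool_pos: [0.5525, -0.0532, 0.0505]
eef_rot: [0.002, -0.155, 0.988, -0.001]
wrist_force: [-0.4, 0.1, -4.8]
gripper_width: 0.0412
```

```bash
python3 d.py; python3 -c "
from h import *
p,d,c=cam('side');save('s10',cv2.resize(p[190:270,270:350],None,fx=7,fy=7,interpolation=cv2.INTER_CUBIC))"
```

```text
dr [0.0011 0.0047 0.0005] y [-0.307  0.952  0.   ]
d [-0.15  0.02 -1.65] [ 0.55252977 -0.05316383  0.05048726] [-0.41434826  0.05040753 -4.84283637] 0.04116864015042964
```

View pics/s10.png

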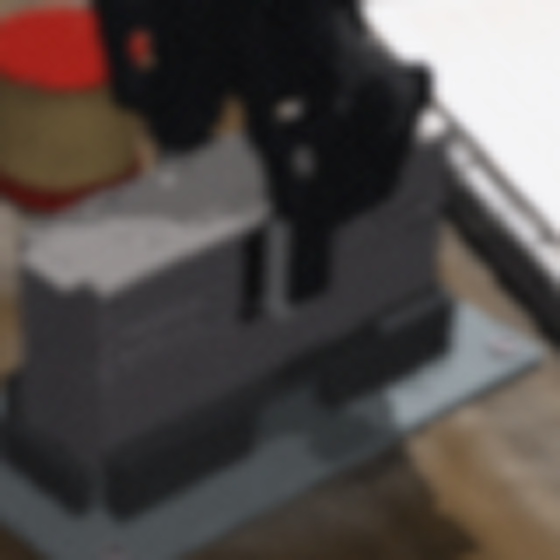

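Emit:
move_arm([
  {"xyz": [0, 0, 0.8], "dr": [0, 0, 0], "jaw": 2.5},
  {"xyz": [0, 0, 1.8], "dr": [0, 0, 0], "jaw": 2.5},
  {"xyz": [0, 0, 2.8], "dr": [0, 0, 0], "jaw": 2.5},
  {"xyz": [0, 0, 3.8], "dr": [0, 0, 0], "jaw": 2.5},
  {"xyz": [0, 0, 4.8], "dr": [0, 0, 0], "jaw": 2.5},
])

```text
time_s: 10.05
tool_pos: [0.5526, -0.0532, 0.0995]
eef_rot: [0.002, -0.155, 0.988, -0.001]
wrist_force: [-0.1, 0.1, -5.3]
gripper_width: 0.0407
```

Emit:
move_arm([
  {"xyz": [0, 0, 1], "dr": [0, 0, 0], "jaw": 2.5},
  {"xyz": [0, 0, 2], "dr": [0, 0, 0], "jaw": 2.5},
  {"xyz": [0, 0, 3], "dr": [0, 0, 0], "jaw": 2.5},
  {"xyz": [0, 0, 3.7], "dr": [0, 0, 0], "jaw": 2.5},
  {"xyz": [0, 0, 4], "dr": [0, 0, 0], "jaw": 2.5},
])

```text
time_s: 10.55
tool_pos: [0.553, -0.0532, 0.1405]
eef_rot: [0.003, -0.155, 0.988, -0.001]
wrist_force: [0.1, 0.1, -5.2]
gripper_width: 0.0407
```

Emit:
move_arm([
  {"xyz": [0, 0, 0], "dr": [0, 0, 0], "jaw": 2.5},
  {"xyz": [0, 0, 0], "dr": [0, 0, 0], "jaw": 2.5},
  {"xyz": [0, 0, 0], "dr": [0, 0, 0], "jaw": 2.5},
  {"xyz": [0, 0, 0], "dr": [0, 0, 0], "jaw": 2.5},
  {"xyz": [0, 0, 0], "dr": [0, 0, 0], "jaw": 2.5},
])

```text
time_s: 11.05
tool_pos: [0.5528, -0.0532, 0.1402]
eef_rot: [0.003, -0.155, 0.988, -0.001]
wrist_force: [0.3, -0.2, -5.1]
gripper_width: 0.0412
```

```bash
python3 d.py; python3 - <<'E'
from h import *
p,d,c=cam('side');save('s11',cv2.resize(p[90:290,200:400],None,fx=3,fy=3));w=pts(d,c)
a=.31; ex=np.array([np.cos(a),np.sin(a)]);ey=np.array([-ex[1],ex[0]]);c0=np.array([.5512,-.053])
p,d,c=cam('wrist')
for w in (w,pts(d,c)):
    lx=(w[...,:2]-c0)@ex; ly=(w[...,:2]-c0)@ey
    m=(lx<-.02)&(lx>-.075)&(abs(ly)<.014)&(w[...,2]>.165)&(w[...,2]<.2)
    q=np.c_[lx[m],ly[m],w[m][:,2]]; print(m.sum(),np.polyfit(q[:,0],q[:,2],1),np.polyfit(q[:,1],q[:,2],1))
print(sensors.sense()['qvel'].round(4))
p,d,c=cam('top');save('t11',p)
E
```

```text
dr [0.0012 0.0057 0.0005] y [-0.307  0.952  0.   ]
d [ -0.18   0.02 -10.62] [ 0.55282893 -0.05320286  0.14018036] [ 0.27773316 -0.17076269 -5.1490226 ] 0.0411601555390902
186 [0.06736007 0.1842329 ] [0.01296582 0.18089907]
10933 [0.01896746 0.18174331] [-0.00764626  0.18079918]
[ 0.0002 -0.0015  0.0025  0.0016 -0.0022  0.0006]
```

View pics/s11.png

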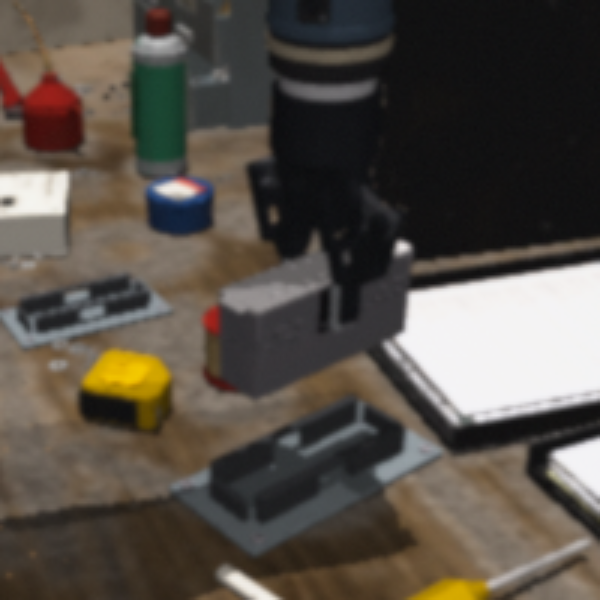

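View pics/t11.png

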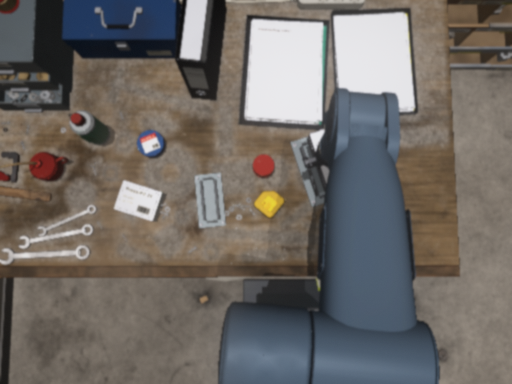

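```bash
python3 -c "
from h import *
finish_job()"
```

```text
the job is handed in; nothing more can be done
```

The lid is shut, the cassette is out of the dock, and the arm is holding it still by its catches about 10 cm up. The job is handed in; it reports no verdict.

- **Lid:** I pushed it down from behind with shut fingers, along its arc, to a final press of about 35 N in the dock. Afterwards the wrist and top cameras showed it flat at 79 mm, the shut height. The side camera's fit was noisier and read 0.03 rad off flat.
- **Catches:** I pinched both catches and lifted straight up by 10 cm.
- **Last checks:**
  - The lid top is at 181 mm, about 102 mm above where it was when shut in the dock.
  - Tilt is about 0.02 rad from the wrist camera. The side camera, with few points, gave about 0.07.
  - The load is about 5 N, the arm was still, and the dock is empty and clear below.
  - The tape measure and hemp reel look unmoved, and the part of the chalk in the side view does too. The arm hid the screwdriver from the top camera, and I made no last check on it. I did not check the flux tin or parts box individually. They stood clear of the arm's path.

**Disagreement:** the gripper reads 41 mm open, not the 46 mm expected over fully pressed catches. I take this to be give in the fingers or pads. The picture shows the fingers on the catches and the cassette came free of the dock, but I could not measure how far the catches are pressed or the force on each.

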